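# Freshen the scent bead and present its dish

### The job

Freshen the scent bead and present it: with the dish still on its coaster, press the cap of the fragrance bottle fully down and let it spring back up. Then take the black dish by its stand-up tab, lift it about 8 cm straight up, and only then turn it a quarter turn anticlockwise (seen from above) over the coaster, so that the tab points the way of the coaster's brass line; keep the dish level and the loose bead in its middle all the while, and leave the bell and the umbrella clip where they are. Finish while still holding the dish there in the air, level and still: do not put it down.

Things in the scene. Friction and masses are not known exactly. Their poses are not given: they have to be found in the camera images.
- dish_mid (a point): middle of the floor of the black hard-silicone dish (round, 124 mm across, 22 mm high at the rim, 0.15 kg, loose, standing on the coaster); the point lies on the axis, on the upper face of the floor, 6 mm above the dish's underside. The floor is a shallow cone rising 10 degrees outwards to radius 57 mm; z is up, x points to the tab
- dish_tab (a point): centre (half-way up) of the dish's stand-up grip tab, 67 mm from the dish axis along the dish's x and 37 mm above its underside. The tab is an upright plate 10 mm thick (along the dish's x, that is radially), 36 mm wide (along y), and its top is 64 mm above the dish's underside, so it stands 42 mm above the rim. At the start it is about a quarter turn (within 9 degrees) clockwise, seen from above, of the brass line
- bead_center (a point): centre of the loose sandalwood-look brown resin bead, a ball of 30 mm diameter, 18 g, resting in the middle of the dish; it rolls off the middle if the dish is tilted by about 10 degrees or jerked
- coaster: fixed round off-white stone coaster, 200 mm across, 8 mm thick, on which the dish stands centred to a few mm; origin at the centre of its underside, x along the brass line, z up
- line (a point): middle of the brass line let into the coaster's top, 34 mm long and 8 mm wide, running radially; the point is 81 mm from the coaster's centre along the coaster's x, 8 mm up
- cap (a joint): how far the white spray cap of the fragrance bottle is pressed down: 0 up, 0.008 m fully down; sprung, about 2 N to start it and 7 N fully down
- cap_top (a point): centre of the top of the white spray cap (34 mm across, 26 mm high), 156 mm above the console when up. The bottle is amber glass, 54 mm across, fixed to the console on a steel foot, with its nozzle facing the dish
- bell_mid (a point): bystander: middle of the loose blue ceramic evil-eye bell, 56 mm across, 60 mm high, 25 mm above its underside
- clip_mid (a point): bystander: middle of the body of the loose steel umbrella clip with a push button, lying flat, 56 by 26 by 14 mm plus a 23 mm wire eye, 7 mm above its underside
- organiser_mid (a point): bystander: middle of the fixed white plastic organiser, 130 by 90 by 50 mm, its flat lid swivelled out sideways up to 160 mm from it at 55 mm height; the point is 25 mm above its underside

How it is judged:
On the way, in this order (a step that is already met when the one before it is completed fails the run):
1. the cap is pressed fully down (at least 6.5 mm) while the dish stands on its coaster (value of joint cap above 0.0065 m and z of dish_mid in the frame of coaster below 0.02 m), for 0.05 s.
2. the cap has sprung back up, with the dish still on its coaster (value of joint cap below 0.001 m and z of dish_mid in the frame of coaster below 0.02 m), for 0.1 s.
3. the dish is lifted at least 40 mm clear of the coaster by the fingers, not yet turned more than about 30 degrees (z of dish_mid in the frame of coaster above 0.054 m and contact force between dish and the fingers above 1 N and angle between the x axis of dish_mid and the x axis of coaster, either way round above 0.95 rad), for 0.1 s.
At the end, for the whole second after the job is handed in: Fingers hold the dish 40 to 140 mm above the coaster, its middle within 35 mm (from above) of the coaster's centre, tab along the brass line within 11 degrees, tilt under 6 degrees, at rest; the bead within 12 mm of the dish's middle, not touched by the robot; cap up (z of dish_mid in the frame of coaster between 0.054 and 0.154 m and horizontal distance between dish_mid and coaster below 0.035 m and angle between the x axis of dish_mid and the x axis of coaster, either way round below 0.2 rad and x of dish_tab in the frame of coaster above 0.02 m and angle between dish_mid's own z axis and vertical below 0.1 rad and horizontal distance between bead_center and dish_mid below 0.012 m and z of bead_center in the frame of dish_mid below 0.022 m and contact force between dish and the fingers above 1 N and contact force between bead and the arm below 0.1 N and contact force between bead and the fingers below 0.1 N and linear speed of dish below 0.03 m/s and value of joint cap below 0.001 m); the arm keeps its last pose, push and grip.
It fails at once if the bead rolls more than 25 mm from the middle of the dish (distance between bead_center and dish_mid above 0.03 m).
It fails at once if the dish is tilted more than 14 degrees (angle between dish_mid's own z axis and vertical above 0.25 rad).
It fails at once if the bell is moved more than 20 mm (distance of bell_mid from where it was at the start of the episode above 0.02 m).
It fails at once if the clip is moved more than 20 mm (distance of clip_mid from where it was at the start of the episode above 0.02 m).
It fails at once if the dish is turned far the wrong way (clockwise), its tab coming to the side opposite the brass line (x of dish_tab in the frame of coaster below -0.055 m).
It also fails if it takes over 54 s, if anything falls off the work surface, if the arm or the gripper's body presses on something with over 40 N, if the wrist force passes 120 N, or if a joint passes its speed limit or range.

### The arm

A 6-joint arm with a two-finger parallel gripper is mounted at the origin on the work surface. World frame = base frame: x ahead of the robot, y to its left, z up, the work surface at z = 0. Lengths are in m, angles in rad, forces in N, time in s.
With the tool pointing down it reaches from about 0.3 to 0.775 m from the base axis. Payload 14.6 kg.
Tool frame: the origin (TCP) lies on the centre line of the jaws, within the pads' length; the fingertips stand 19 mm ahead of it and the grasp point (between the pads) is the TCP; y points along the fingers, x is the direction in which the jaws open and shut, and the axes are right-handed (so a half turn about y gives the same grasp; the last joint's range is limited). The gripper opens to 94 mm and grips with 3 to 60 N. Pads are 16 mm wide; open, the fingers measure 119 mm over their backs; the gripper's body (75 mm by 177 mm) begins 78 mm behind the grasp point.
Start: joints at [-1.33, 0.3, 1.521, -0, 1.321, -0.067], TCP at [0.167, -0.524, 0.224] pointing down, gripper open.
Joint ranges: [-3.03, 3.03], [-0.79, 2.21], [0.23, 2.52], [-1.04, 4.18], [0, 3.07], [-2.55, 2.55]. Speed limits (rad/s): [2.22, 2.22, 2.57, 3.14, 3.14, 3.14].

### API

Orientations are given as [roll, pitch, yaw] about the fixed x, y, z axes, in that order (R = Rz(yaw) Ry(pitch) Rx(roll)).
In Python, from station import get_obs, cams, workorder gives the robot as it stands.
- The arm moves only by the shell command python3 -m handwheel 'ROWS' [FORCE]. ROWS is JSON, a list of rows, each an object of numbers: "fingers": the opening, from -1 (shut) to 1 (fully open); "x", "y", "z": the shift along the tool's x, y, z in m; "spin": the turn about the tool's y in degrees. In form: [{"fingers": .., "x": .., "y": .., "z": .., "spin": ..}, ...]. A call has exactly 10 rows; each row is the pose to reach, as a shift and turn from the pose commanded when the call began, along the tool's axes at that moment; what a row does not reach only later rows make up. A row lasts 1/10 s, in which the tool goes at most 50 mm and 8.59 degrees, less where a joint would pass 70% of its speed; a pose out of reach is approached as far as the arm can. A call with a gripper value outside its range is refused whole. The fingers move at their own pace and stop on an object; FORCE is the grip in N (left out, the last holds). Time passes only in rows, so rows that repeat a pose let the fingers close, or fill a call up. It gives the time, the measured TCP pose, the force and the opening at its end, in the units of the state.
- get_obs(): the state, without advancing time (a new reading comes with each control period).
- cams.camera(name): name is "side" or "top" or "wrist"; returns (picture, depth): 480x640x3 uint8, red, green, blue; 480x640 float32, m along the optical axis (not along the pixel's ray), 0 where there is no reading.
- cams.get_calibration(name): a dict with "fx", "fy", "cx", "cy" (pixels), "view" (4x4, takes a point from world to camera coordinates). Camera axes: x right, y down, z forward; pixel columns grow to the right and rows downward; lengths in m; the calibration is good to about 2 mm. A picture is of the moment at which its call begins: read the wrist's pose just before it. get_calibration takes no time and is no camera call; for the wrist camera it gives the pose at the moment of the call.
- workorder.hand_in(): hands the job in, once; it reports no verdict.
The state is a dict: "time_s": time; "qpos": joint angles; "joint_vel": joint speeds; "tau": joint torques, N m; "ee_pos": TCP position; "eef_rot": TCP orientation; "force": force on the tool from outside, world axes, zero at the start; "moment": the same for the moment, N m; "grip_width": finger opening in m.
Only numpy, scipy, OpenCV 4.12 (cv2) and the standard library are available. Lean on these libraries where they do the work, as an engineer would, in place of code of your own. Each camera call takes 0.05 s, during which the arm holds its last target. There are 200 camera calls.

## Working session

There is one attempt and no reset: what is moved stays moved. The work goes in short steps, Python scripts to look and compute and a shell command to move; the robot and the scene stay as the last step left them, time stands still between calls to the robot, and variables do not carry over. Pictures are saved under pics/ and viewed, about 8 in all and at most 12, crops included, and the job is handed in when it is done.

```bash
mkdir -p pics; ls; python3 - <<'E'
from station import get_obs,cams
import cv2,numpy as np
o=get_obs();print(o)
for n in("top","side"):
    p,d=cams.camera(n);c=cams.get_calibration(n);cv2.imwrite(f"pics/{n}0.png",p[:,:,::-1]);np.savez(f"pics/{n}0.npz",p=p,d=d,**c);print(n,c)
E
```

```text
pics
{'time_s': 0.0, 'qpos': array([-1.32960561e+00,  3.00432218e-01,  1.52159729e+00, -2.89304977e-05,
        1.32068009e+00, -6.65439569e-02]), 'joint_vel': array([ 0.00030509, -0.00139988,  0.00253531,  0.00086147, -0.00096229,
       -0.00095219]), 'tau': array([ 3.29821614e-04, -5.31805229e+01, -3.52730477e+01,  7.07738986e-02,
        2.43594573e-02, -9.89643763e-05]), 'ee_pos': array([ 0.16655689, -0.52391914,  0.22390079]), 'eef_rot': array([-1.57075002e+00,  1.11632617e-03, -1.26305445e+00]), 'force': array([ 0.50194015,  0.47082073, -0.31908872]), 'moment': array([-0.02058925, -0.00963028,  0.02099058]), 'grip_width': 0.09405551825519529}
top {'fx': 602.8824537488795, 'fy': 602.8824537488795, 'cx': 315.3852454483511, 'cy': 245.13295848567077, 'view': array([[-0.06634952, -0.99779025, -0.00351618, -0.06057379],
       [-0.97738367,  0.06570091, -0.20100882,  0.61214454],
       [ 0.20079566, -0.00990018, -0.97958312,  1.15533721],
       [ 0.        ,  0.        ,  0.        ,  1.        ]])}
side {'fx': 456.95658195624526, 'fy': 456.95658195624526, 'cx': 319.1333390476546, 'cy': 237.78410905460584, 'view': array([[-0.93183656, -0.36225133,  0.02132124,  0.48621123],
       [-0.2031013 ,  0.47195273, -0.85791054,  0.24578928],
       [ 0.30071661, -0.80376278, -0.51335652,  0.65836049],
       [ 0.        ,  0.        ,  0.        ,  1.        ]])}
```

View pics/top0.png

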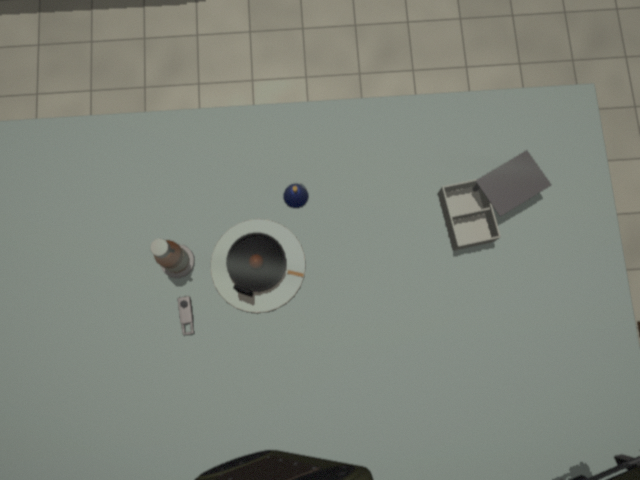

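View pics/side0.png

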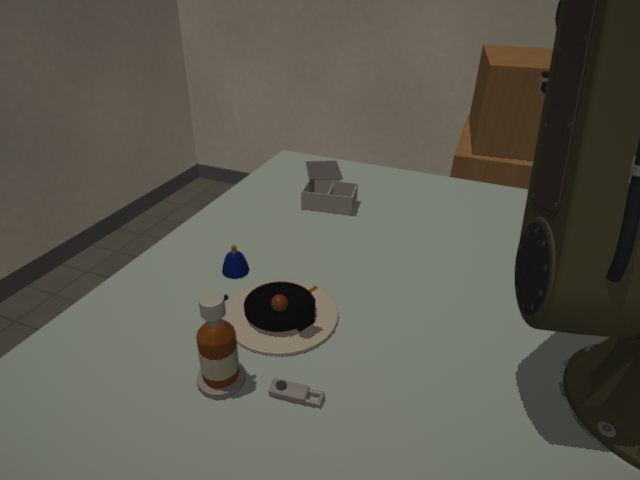

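Top view: dish at (257,264), with its tab at about (245,292), pointing to the robot. The brass line is at (296,274), the cap at (161,247), the bell at (295,195) and the clip at (186,313). I'll measure these now.

```bash
cat > h.py <<'E'
import numpy as np,cv2
def ray(c,u,v,z):
    V=c['view'];R=V[:3,:3];o=-R.T@V[:3,3]
    d=R.T@np.array([(u-c['cx'])/c['fx'],(v-c['cy'])/c['fy'],1]);return o+d*(z-o[2])/d[2]
def cloud(c,d):
    v,u=np.mgrid[:d.shape[0],:d.shape[1]];P=np.stack([(u-c['cx'])/c['fx']*d,(v-c['cy'])/c['fy']*d,d],-1)
    V=c['view'];return (P-V[:3,3])@V[:3,:3]
def blobs(m,amin=20):
    n,l,s,ce=cv2.connectedComponentsWithStats(m.astype(np.uint8));return [(l==i,s[i],ce[i]) for i in range(1,n) if s[i,4]>=amin]
E
python3 - <<'E'
from h import *
import cv2
np.set_printoptions(precision=4,suppress=True)
for n in("top","side"):
    c=dict(np.load(f"pics/{n}0.npz"));p=c['p'];d=c['d'];P=cloud(c,d);hsv=cv2.cvtColor(p,cv2.COLOR_RGB2HSV)
    H,S,V=[hsv[...,i].astype(int) for i in range(3)]
    print(n)
    reg=(P[...,0]>.3)&(P[...,0]<.8)&(P[...,1]>-.3)&(P[...,1]<.4)&(d>0)
    for nm,m,z in (("orange",(H<18)&(S>90)&(V>60),None),("blue",(H>105)&(H<130)&(S>120),None),("dark",(V<55),None),("high",reg&(P[...,2]>.13)&(P[...,2]<.19),None)):
        for b,s,ce in blobs(m&reg,15): 
            q=P[b];print(nm,s,ce,"med",np.median(q,0),"max z",np.percentile(q[:,2],97), "mean", q.mean(0))
    if n=="top":
        for uv in((257,264),(296,274),(225,310),(186,300),(161,247)): print(uv,hsv[uv[1],uv[0]],P[uv[1],uv[0]])
        # dish tab by height
        m=reg&(P[...,2]>.055)&(P[...,2]<.085)
        for b,s,ce in blobs(m,8): print("h55-85",s,ce,P[b].mean(0),P[b].min(0),P[b].max(0))
        # coaster: warm tint vs. table
        m=((H<40)|(V<60)|((S<25)&(V>120)))&reg
        t=np.zeros_like(V);
        print("table hsv",hsv[350,300],"coaster",hsv[300,260],hsv[264,220])
E
```

```text
top
orange [168 241  12   9  51] [173.4706 245.0392] med [0.6173 0.1755 0.1016] max z 0.1092684569008868 mean [0.6172 0.1756 0.1024]
orange [251 254  11   9  67] [255.6119 258.1343] med [0.5921 0.023  0.0413] max z 0.04675539398771946 mean [0.5922 0.0224 0.0407]
orange [288 271  15   5  31] [295.1935 273.1613] med [ 0.561  -0.0553  0.0094] max z 0.013391179311046152 mean [ 0.5608 -0.0557  0.0091]
blue [285 191  21  16 213] [294.6103 199.2113] med [ 0.7138 -0.0642  0.0312] max z 0.04666129075482028 mean [ 0.7144 -0.0645  0.0314]
dark [285 197  22  10 131] [295.8168 201.9618] med [ 0.7099 -0.0667  0.0227] max z 0.03579007918514679 mean [ 0.7105 -0.0665  0.0234]
dark [ 230  234   55   30 1037] [258.459  247.5767] med [0.6175 0.0148 0.0228] max z 0.03220124224225462 mean [0.6175 0.0171 0.0233]
dark [232 276  44  21 526] [251.5095 284.808 ] med [0.5399 0.0361 0.0258] max z 0.07451009539436368 mean [0.5389 0.0338 0.0339]
high [150 239  25  20 326] [160.8988 248.273 ] med [0.6003 0.1875 0.1559] max z 0.16026344063073233 mean [0.6013 0.1873 0.1537]
(257, 264) [11 76 91] [0.579  0.0197 0.0455
[... 1490 characters left out ...]
0417 0.0224] max z 0.0693089791675744 mean [0.5822 0.0337 0.0272]
dark [224 295   4   5  16] [225.5 297. ] med [0.5956 0.1706 0.1453] max z 0.1547166392409847 mean [0.5952 0.1725 0.1463]
dark [228 337   8  17  83] [231.9518 345.3614] med [0.5782 0.1942 0.0819] max z 0.09188957429418836 mean [0.5783 0.1936 0.0819]
dark [228 368  12  17  70] [233.9429 377.0429] med [0.5788 0.1968 0.0211] max z 0.027391303238538244 mean [0.5791 0.1957 0.021 ]
dark [277 381   9   9  68] [281.0588 385.1618] med [0.511  0.1802 0.0173] max z 0.019221483072786316 mean [0.511  0.1802 0.0171]
high [199 291  30  30 697] [212.6126 305.2496] med [0.5987 0.199  0.1527] max z 0.15669689353806257 mean [0.5999 0.1966 0.1487]
```

```bash
python3 - <<'E'
from h import *
np.set_printoptions(precision=4,suppress=True)
c=dict(np.load("pics/top0.npz"));p=c['p'];d=c['d'];P=cloud(c,d);hsv=cv2.cvtColor(p,cv2.COLOR_RGB2HSV).astype(int)
cv2.imwrite("pics/crop1.png",cv2.resize(p[210:340,140:320,::-1],None,fx=4,fy=4,interpolation=cv2.INTER_CUBIC))
# coaster: differs from table by red-blue tint
rb=p[...,0].astype(int)-p[...,2]
print("rb table",rb[345:360,240:280].mean(),"coaster",rb[296:304,262:275].mean())
m=np.zeros(d.shape,bool);m[205:325,205:315]=1
mm=m&((rb>(rb[345:360,240:280].mean()+rb[296:304,262:275].mean())/2)|(hsv[...,2]<60))
mm=cv2.morphologyEx(mm.astype(np.uint8),cv2.MORPH_OPEN,np.ones((3,3)))
b=max(cv2.findContours(mm,0,1)[0],key=cv2.contourArea);e=cv2.fitEllipse(cv2.convexHull(b));print("coaster",e,cv2.boundingRect(b),ray(c,*e[0],.008))
h=cv2.convexHull(b)[:,0];Q=np.array([ray(c,*q,.008)[:2] for q in h]);
(cx,r)=cv2.minEnclosingCircle(Q.astype(np.float32));print("circle",cx,r,"hull mean err",np.linalg.norm(Q-np.array(cx),axis=1).round(3))
# line
mo=(hsv[...,0]<20)&(hsv[...,1]>60)&(hsv[...,2]>90)&m;mo[:, :280]=0
ys,xs=np.nonzero(mo);L=np.array([ray(c,x,y,.008)[:2] for x,y in zip(xs,ys)]);print("line",L.mean(0),len(L),"ext",np.ptp(L,0))
# bead in top: ray at z=.03
mb=(hsv[...,0]<20)&(hsv[...,1]>60)&m;mb[:,280:]=0
bb=max(blobs(mb),key=lambda t:t[1][4]);print("bead",bb[1],ray(c,*bb[2],.035))
# cap
mc=m*0>0;hz=(P[...,2]>.147)&(P[...,2]<.17);hz[:,:140]=0;hz[:,200:]=0
bb=max(blobs(hz),key=lambda t:t[1][4]);print("cap",bb[1],ray(c,*bb[2],.156))
E
```

```text
rb table -0.07833333333333334 coaster 4.490384615384615
coaster ((255.5185546875, 267.44366455078125), (89.79498291015625, 96.58447265625), 129.86964416503906) (210, 219, 96, 95) [0.5786 0.0265 0.008 ]
circle (0.584255039691925, 0.02197032794356346) 0.10198123753070831 hull mean err [0.1   0.094 0.086 0.068 0.1   0.102 0.102 0.102 0.102 0.101 0.101 0.102
 0.101 0.102 0.101 0.101 0.101 0.101 0.101 0.101 0.102 0.101 0.101 0.101
 0.101 0.101 0.101 0.101 0.101 0.102 0.102 0.101 0.101 0.101]
line [ 0.5608 -0.0562] 53 ext [0.0125 0.0312]
bead [249 254  14  13 134] [0.59   0.0232 0.035 ]
cap [150 239  24  18 283] [0.6021 0.1886 0.156 ]
```

View pics/crop1.png

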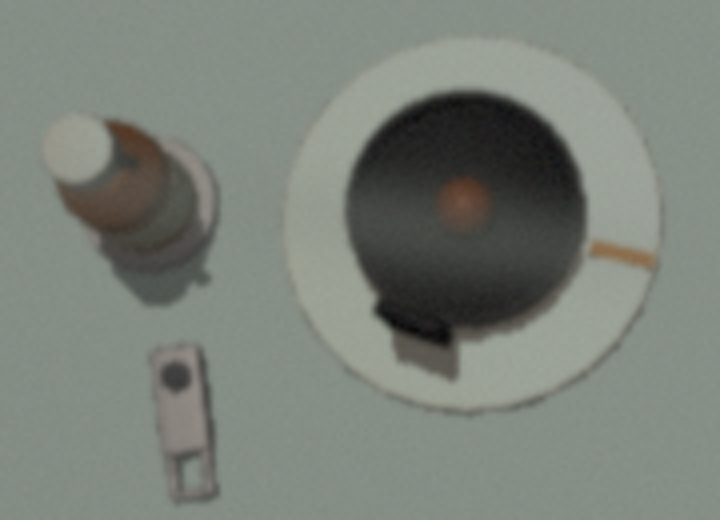

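```bash
python3 - <<'E'
from h import *
np.set_printoptions(precision=4,suppress=True)
c=dict(np.load("pics/top0.npz"));P=cloud(c,c['d'])
f=lambda x,y,z:ray(c,140+(x+.5)/4-.5,210+(y+.5)/4-.5,z)[:2]
print("cap",f(78,150,.156)); D=f(466,208,.030);print("dish rim",D)
print("rim left/right/top",f(347,210,.03),f(586,210,.03),f(468,90,.03))
for z in(.072,):
  a,b=f(376,303,z),f(452,332,z);e=b-a;print("tab far edge",a,b,np.linalg.norm(e),np.degrees(np.arctan2(e[1],e[0])),"mid",(a+b)/2)
print("tab bar mid",f(413,322,.072))
M=(P[...,2]>.055)&(P[...,2]<.1);M[:280]=0
print(P[M&(np.arange(640)<270)&(np.arange(640)>225)].mean(0))
E
```

```text
cap [0.6032 0.19  ]
dish rim [0.5869 0.0227]
rim left/right/top [0.5899 0.084 ] [ 0.5817 -0.039 ] [0.6491 0.0187]
tab far edge [0.5345 0.0654] [0.5176 0.0286] 0.040515014892717166 -114.64009347986745 mid [0.5261 0.047 ]
tab bar mid [0.5239 0.0476]
[0.5248 0.0491 0.0708]
```

```bash
python3 -m handwheel '[{"fingers":-1,"x":-0.025,"y":0,"z":0.03,"spin":-2.5},{"fingers":-1,"x":-0.05,"y":0,"z":0.06,"spin":-5},{"fingers":-1,"x":-0.08,"y":0,"z":0.095,"spin":-7.5},{"fingers":-1,"x":-0.11,"y":0,"z":0.13,"spin":-10},{"fingers":-1,"x":-0.14,"y":0,"z":0.165,"spin":-12.5},{"fingers":-1,"x":-0.17,"y":0,"z":0.2,"spin":-15},{"fingers":-1,"x":-0.2,"y":0,"z":0.235,"spin":-17.5},{"fingers":-1,"x":-0.23,"y":0,"z":0.27,"spin":-20},{"fingers":-1,"x":-0.255,"y":0,"z":0.3,"spin":-22.5},{"fingers":-1,"x":-0.27,"y":0,"z":0.32,"spin":-25}]' 40; cat >> h.py <<'E'
def go(tx,ty,tz,yaw=None):
    from station import get_obs
    from scipy.spatial.transform import Rotation as R
    o=get_obs();p=o['ee_pos'];M=R.from_euler('xyz',o['eef_rot']).as_matrix()
    print("t",o['time_s'],"p",p.round(4),"yaw",np.degrees(o['eef_rot'][2]).round(2),"rp",np.degrees(o['eef_rot'][:2]).round(2),"F",o['force'].round(2),"w",round(o['grip_width'],4))
    print("tool shift",(M.T@(np.array([tx,ty,tz])-p)).round(4),"spin",None if yaw is None else round(-(yaw-np.degrees(o['eef_rot'][2])),2))
E
python3 -c "
from h import *;go(.603,.1895,.205,-23)"
```

```text
time_s: 1.1
ee_pos: [0.3906, -0.1677, 0.2244]
eef_rot: [-1.571, 0.0, -0.823]
force: [0.3, -0.6, -0.2]
grip_width: 0.0177
t 1.1 p [ 0.3906 -0.1677  0.2244] yaw -47.17 rp [-8.999e+01  1.000e-02] F [ 0.32 -0.56 -0.25] w 0.0177
tool shift [-0.1175  0.0195  0.3986] spin -24.17
```

```bash
python3 -m handwheel '[{"fingers":-1,"x":-0.012,"y":0,"z":0.04,"spin":-2.5},{"fingers":-1,"x":-0.026,"y":0,"z":0.085,"spin":-5},{"fingers":-1,"x":-0.04,"y":0,"z":0.13,"spin":-8},{"fingers":-1,"x":-0.054,"y":0,"z":0.18,"spin":-11},{"fingers":-1,"x":-0.068,"y":0,"z":0.23,"spin":-14},{"fingers":-1,"x":-0.082,"y":0,"z":0.28,"spin":-17},{"fingers":-1,"x":-0.096,"y":0,"z":0.325,"spin":-20},{"fingers":-1,"x":-0.108,"y":0,"z":0.365,"spin":-22},{"fingers":-1,"x":-0.115,"y":0.005,"z":0.39,"spin":-24},{"fingers":-1,"x":-0.1175,"y":0.01,"z":0.3985,"spin":-24}]'
python3 - <<'E'
from h import *
from station import cams
go(.603,.1895,.205,-23)
for n in("wrist","side"):
    p,d=cams.camera(n);c=cams.get_calibration(n);cv2.imwrite(f"pics/{n}1.png",p[:,:,::-1]);np.savez(f"pics/{n}1.npz",p=p,d=d,**c)
w=cv2.imread("pics/wrist1.png");s=cv2.imread("pics/side1.png")
cv2.imwrite("pics/c2.png",np.hstack([cv2.resize(w,(400,300)),cv2.resize(s[200:440,120:440],(400,300))]))
E
```

```text
time_s: 2.1
ee_pos: [0.6037, 0.1885, 0.2132]
eef_rot: [-1.571, 0.001, -0.405]
force: [-0.8, -0.8, -0.2]
grip_width: -0.0
t 2.1 p [0.6037 0.1885 0.2132] yaw -23.21 rp [-9.003e+01  6.000e-02] F [-0.77 -0.79 -0.25] w -0.0
tool shift [-0.001   0.0082  0.0006] spin -0.21
```

View pics/c2.png

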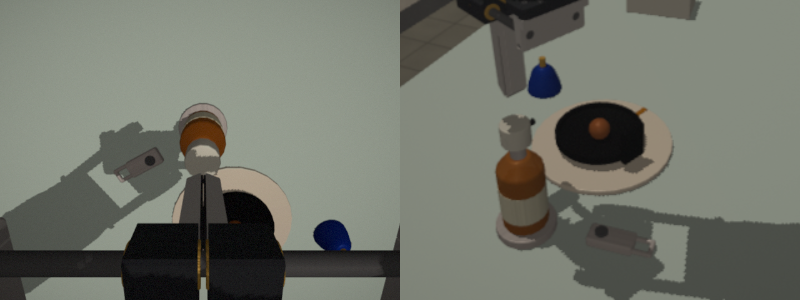

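Both views show the fingertips above the cap, so I'll press it slowly.

```bash
python3 -m handwheel '[{"fingers":-1,"x":0,"y":0.012,"z":0,"spin":0},{"fingers":-1,"x":0,"y":0.022,"z":0,"spin":0},{"fingers":-1,"x":0,"y":0.03,"z":0,"spin":0},{"fingers":-1,"x":0,"y":0.035,"z":0,"spin":0},{"fingers":-1,"x":0,"y":0.038,"z":0,"spin":0},{"fingers":-1,"x":0,"y":0.041,"z":0,"spin":0},{"fingers":-1,"x":0,"y":0.043,"z":0,"spin":0},{"fingers":-1,"x":0,"y":0.045,"z":0,"spin":0},{"fingers":-1,"x":0,"y":0.046,"z":0,"spin":0},{"fingers":-1,"x":0,"y":0.046,"z":0,"spin":0}]'; python3 -c "
from h import *;go(.603,.1895,.167,-23)"
```

```text
time_s: 3.2
ee_pos: [0.6035, 0.1863, 0.1688]
eef_rot: [-1.571, -0.0, -0.408]
force: [-2.1, -2.1, 6.0]
grip_width: 0.0006
t 3.2 p [0.6035 0.1863 0.1688] yaw -23.37 rp [-9.e+01 -2.e-02] F [-2.14 -2.1   6.04] w 0.0006
tool shift [-0.0017  0.0018  0.0027] spin -0.37
```

```bash
python3 -m handwheel '[{"fingers":-1,"x":0,"y":0.001,"z":0,"spin":0},{"fingers":-1,"x":0,"y":0.002,"z":0,"spin":0},{"fingers":-1,"x":0,"y":0.003,"z":0,"spin":0},{"fingers":-1,"x":0,"y":0.004,"z":0,"spin":0},{"fingers":-1,"x":0,"y":0.005,"z":0,"spin":0},{"fingers":-1,"x":0,"y":0.005,"z":0,"spin":0},{"fingers":-1,"x":0,"y":0.005,"z":0,"spin":0},{"fingers":-1,"x":0,"y":0.005,"z":0,"spin":0},{"fingers":-1,"x":0,"y":0.005,"z":0,"spin":0},{"fingers":-1,"x":0,"y":0.005,"z":0,"spin":0}]'; python3 -c "
from h import *;go(.603,.1895,.167,-23)"
```

```text
time_s: 4.2
ee_pos: [0.6037, 0.1864, 0.1669]
eef_rot: [-1.569, -0.003, -0.408]
force: [-12.8, -5.5, 28.6]
grip_width: 0.0006
t 4.2 p [0.6037 0.1864 0.1669] yaw -23.36 rp [-89.91  -0.15] F [-12.76  -5.53  28.59] w 0.0006
tool shift [-0.0019 -0.0001  0.0025] spin -0.36
```

```bash
python3 -m handwheel '[{"fingers":-1,"x":0,"y":-0.01,"z":0,"spin":0},{"fingers":-1,"x":0,"y":-0.02,"z":0,"spin":0},{"fingers":-1,"x":0,"y":-0.03,"z":0,"spin":0},{"fingers":-1,"x":0,"y":-0.04,"z":0,"spin":0},{"fingers":-1,"x":0,"y":-0.05,"z":0,"spin":0},{"fingers":-1,"x":0,"y":-0.065,"z":0,"spin":0},{"fingers":-0.15,"x":0,"y":-0.065,"z":0,"spin":0},{"fingers":-0.15,"x":0,"y":-0.065,"z":0,"spin":0},{"fingers":-0.15,"x":0,"y":-0.065,"z":0,"spin":0},{"fingers":-0.15,"x":0,"y":-0.065,"z":0,"spin":0}]'; python3 - <<'E'
from h import *
from station import cams
go(.524,.048,.16,-22.5)
V=cams.get_calibration("wrist")['view'];print(-V[:3,:3].T@V[:3,3],V[2,:3])
p,d=cams.camera("top");np.savez("pics/top2.npz",p=p,d=d,**cams.get_calibration("top"))
E
```

```text
time_s: 5.2
ee_pos: [0.6032, 0.1864, 0.2277]
eef_rot: [-1.571, 0.001, -0.408]
force: [-0.1, -0.8, -1.3]
grip_width: 0.029
t 5.2 p [0.6032 0.1864 0.2277] yaw -23.36 rp [-9.004e+01  6.000e-02] F [-0.06 -0.84 -1.32] w 0.029
tool shift [-0.0177  0.0678 -0.1584] spin -0.86
[0.63689745 0.26350672 0.3886389 ] [-0.11477002 -0.26396829 -0.95767875]
```

```bash
python3 -m handwheel '[{"fingers":-0.15,"x":-0.002,"y":0,"z":-0.02,"spin":0},{"fingers":-0.15,"x":-0.004,"y":0,"z":-0.04,"spin":0},{"fingers":-0.15,"x":-0.007,"y":0,"z":-0.065,"spin":0},{"fingers":-0.15,"x":-0.01,"y":0.01,"z":-0.09,"spin":-1},{"fingers":-0.15,"x":-0.013,"y":0.02,"z":-0.115,"spin":-1},{"fingers":-0.15,"x":-0.016,"y":0.035,"z":-0.135,"spin":-1},{"fingers":-0.15,"x":-0.018,"y":0.05,"z":-0.15,"spin":-1},{"fingers":-0.15,"x":-0.018,"y":0.06,"z":-0.158,"spin":-1},{"fingers":-0.15,"x":-0.018,"y":0.068,"z":-0.158,"spin":-1},{"fingers":-0.15,"x":-0.018,"y":0.068,"z":-0.158,"spin":-1}]'; python3 - <<'E'
from h import *
from station import cams
go(.524,.048,.16,-22.5)
p,d=cams.camera("wrist");c=cams.get_calibration("wrist");cv2.imwrite("pics/wrist3.png",p[:,:,::-1]);np.savez("pics/wrist3.npz",p=p,d=d,**c)
g=np.clip((p[:,:,::-1]/255.)**.6*255,0,255);cv2.imwrite("pics/wrist3g.png",g)
E
```

```text
time_s: 6.25
ee_pos: [0.5242, 0.0489, 0.1596]
eef_rot: [-1.571, 0.001, -0.39]
force: [0.4, 0.9, -0.1]
grip_width: 0.0399
t 6.25 p [0.5242 0.0489 0.1596] yaw -22.37 rp [-9.002e+01  7.000e-02] F [ 0.43  0.89 -0.11] w 0.0399
tool shift [ 0.0002 -0.0004 -0.0009] spin 0.13[ WARN:0@1.647] global loadsave.cpp:1063 imwrite_ Unsupported depth image for selected encoder is fallbacked to CV_8U.
```

View pics/wrist3g.png

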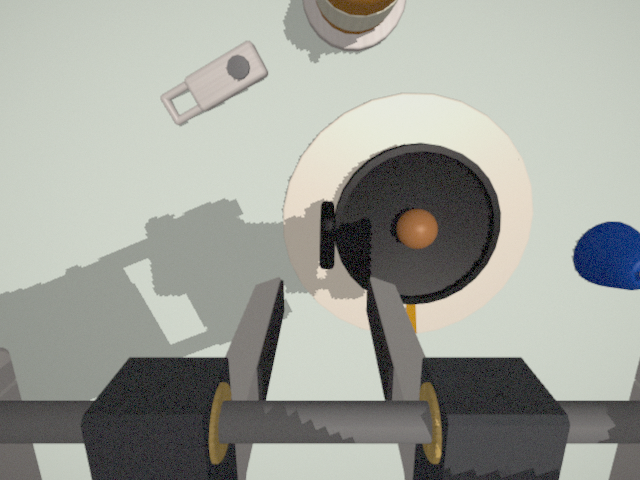

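The picture shows the tab at u≈320–334, v≈202–268, the bead at (417,229), and the tab midway between the fingers.

```bash
python3 - <<'E'
from h import *
np.set_printoptions(precision=4,suppress=True)
c=dict(np.load("pics/wrist3.npz"));p=c['p'];d=c['d'];P=cloud(c,d);hsv=cv2.cvtColor(p,cv2.COLOR_RGB2HSV).astype(int)
m=(P[...,2]>.06)&(P[...,2]<.085)&(hsv[...,2]<70);m[:190]=0;m[275:]=0;m[:,:305]=0;m[:,350:]=0
b=max(blobs(m),key=lambda t:t[1][4]);print("tab blob",b[1],np.median(P[b[0]],0))
ct=cv2.findContours(b[0].astype(np.uint8),0,1)[0][0][:,0]
Q=np.array([ray(c,*q,.072)[:2] for q in ct],np.float32);print("rect@.072 (m,deg)",cv2.minAreaRect(Q*1000))
mb=(hsv[...,0]<18)&(hsv[...,1]>100)&(hsv[...,2]>50);mb[:200]=0;mb[260:]=0;
b=max(blobs(mb),key=lambda t:t[1][4]);bead=ray(c,*b[2],.0295)[:2];print("bead",b[1],bead)
ml=(hsv[...,0]<25)&(hsv[...,1]>120)&(hsv[...,2]>90);ml[:300]=0;ml[340:]=0;ml[:,:400]=0;ml[:,425:]=0
ys,xs=np.nonzero(ml);print("line visible",np.mean([ray(c,x,y,.008) for x,y in zip(xs,ys)],0),len(xs))
md=(hsv[...,2]<75);md[:140]=0;md[310:]=0;md[:,:345]=0;md[:,505:]=0;md[230:,:400]=0
h=cv2.convexHull(np.argwhere(md)[:,::-1].astype(np.int32))[:,0]
h=h[h[:,0]>400];Q=np.array([ray(c,*q,.03)[:2] for q in h])
A=np.c_[2*Q,np.ones(len(Q))];s=np.linalg.lstsq(A,(Q**2).sum(1),rcond=None)[0];print("dish rim fit",s[:2],np.sqrt(s[2]+s[0]**2+s[1]**2))
E
```

```text
tab blob [320 212  15  57 799] [0.5283 0.0543 0.0729]
rect@.072 (m,deg) ((528.0838623046875, 53.458316802978516), (37.927391052246094, 9.094722747802734), 67.47901153564453)
bead [ 398  209   40   40 1284] [0.5894 0.024 ]
line visible [ 0.5626 -0.0546  0.008 ] 187
dish rim fit [0.5888 0.0246] 0.06183562916203591
```

```bash
python3 -m handwheel '[{"fingers":-0.15,"x":0.002,"y":0.01,"z":0.004,"spin":0},{"fingers":-0.15,"x":0.002,"y":0.03,"z":0.004,"spin":0},{"fingers":-0.15,"x":0.002,"y":0.05,"z":0.004,"spin":0},{"fingers":-0.15,"x":0.002,"y":0.07,"z":0.004,"spin":0},{"fingers":-0.15,"x":0.002,"y":0.085,"z":0.004,"spin":0},{"fingers":-0.15,"x":0.002,"y":0.095,"z":0.004,"spin":0},{"fingers":-0.15,"x":0.002,"y":0.102,"z":0.004,"spin":0},{"fingers":-0.15,"x":0.002,"y":0.104,"z":0.004,"spin":0},{"fingers":-0.3,"x":0.002,"y":0.104,"z":0.004,"spin":0},{"fingers":-0.45,"x":0.002,"y":0.104,"z":0.004,"spin":0}]' 40; python3 - <<'E'
from h import *
from station import cams
go(.528,.052,.055,-22.5)
p,d=cams.camera("wrist");c=cams.get_calibration("wrist");np.savez("pics/wrist4.npz",p=p,d=d,**c)
cv2.imwrite("pics/wrist4g.png",(np.clip((p[:,:,::-1]/255.)**.6*255,0,255)).astype(np.uint8))
E
```

```text
time_s: 7.3
ee_pos: [0.5279, 0.0515, 0.057]
eef_rot: [-1.57, -0.001, -0.39]
force: [-0.7, 0.3, -0.5]
grip_width: 0.0286
t 7.3 p [0.5279 0.0515 0.057 ] yaw -22.36 rp [-8.998e+01 -5.000e-02] F [-0.67  0.34 -0.48] w 0.0286
tool shift [-0.0001  0.002   0.0004] spin 0.14
```

View pics/wrist4g.png

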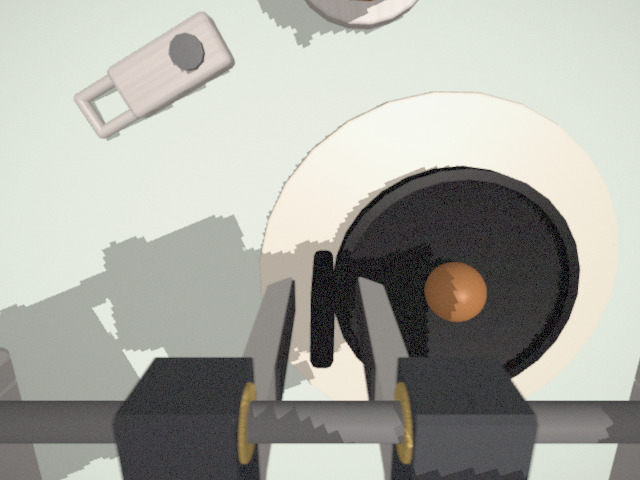

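The tab (u 311–334) sits between the fingertips (293 and 360), and the bead is clear. I'll close gently.

```bash
python3 -m handwheel '[{"fingers":-0.5,"x":0,"y":0.001,"z":0,"spin":0},{"fingers":-0.58,"x":0,"y":0.002,"z":0,"spin":0},{"fingers":-0.64,"x":0,"y":0.002,"z":0,"spin":0},{"fingers":-0.69,"x":0,"y":0.002,"z":0,"spin":0},{"fingers":-0.73,"x":0,"y":0.002,"z":0,"spin":0},{"fingers":-0.76,"x":0,"y":0.002,"z":0,"spin":0},{"fingers":-0.79,"x":0,"y":0.002,"z":0,"spin":0},{"fingers":-0.85,"x":0,"y":0.002,"z":0,"spin":0},{"fingers":-1,"x":0,"y":0.002,"z":0,"spin":0},{"fingers":-1,"x":0,"y":0.002,"z":0,"spin":0}]' 40; python3 -c "
from h import *;go(.528,.052,.135,-22.5)"
```

```text
time_s: 8.35
ee_pos: [0.5275, 0.0515, 0.0545]
eef_rot: [-1.571, -0.0, -0.39]
force: [-1.6, 1.5, 0.4]
grip_width: 0.01
t 8.35 p [0.5275 0.0515 0.0545] yaw -22.36 rp [-90.  -0.] F [-1.57  1.52  0.37] w 0.01
tool shift [ 0.0002 -0.0805  0.0006] spin 0.14
```

Gripped at 10 mm, which matches the tab's thickness. I'll lift 10 mm first, then check.

```bash
python3 -m handwheel '[{"fingers":-1,"x":0,"y":-0.0005,"z":0,"spin":0},{"fingers":-1,"x":0,"y":-0.0015,"z":0,"spin":0},{"fingers":-1,"x":0,"y":-0.003,"z":0,"spin":0},{"fingers":-1,"x":0,"y":-0.005,"z":0,"spin":0},{"fingers":-1,"x":0,"y":-0.007,"z":0,"spin":0},{"fingers":-1,"x":0,"y":-0.0085,"z":0,"spin":0},{"fingers":-1,"x":0,"y":-0.0095,"z":0,"spin":0},{"fingers":-1,"x":0,"y":-0.01,"z":0,"spin":0},{"fingers":-1,"x":0,"y":-0.01,"z":0,"spin":0},{"fingers":-1,"x":0,"y":-0.01,"z":0,"spin":0}]' 50; python3 - <<'E'
from h import *
from station import cams
go(.528,.052,.135,-22.5)
p,d=cams.camera("wrist");c=cams.get_calibration("wrist");P=cloud(c,d)
s,_=cams.camera("side");g=lambda a:(np.clip((a[:,:,::-1]/255.)**.6*255,0,255)).astype(np.uint8)
cv2.imwrite("pics/c5.png",np.hstack([cv2.resize(g(p),(400,300)),cv2.resize(g(s)[220:400,180:420],(400,300))]))
E
```

```text
time_s: 9.35
ee_pos: [0.5275, 0.0515, 0.0644]
eef_rot: [-1.571, 0.0, -0.39]
force: [-0.3, 0.6, -1.5]
grip_width: 0.01
t 9.35 p [0.5275 0.0515 0.0644] yaw -22.37 rp [-90.   0.] F [-0.33  0.58 -1.53] w 0.01
tool shift [ 0.0002 -0.0706  0.0006] spin 0.13
```

View pics/c5.png

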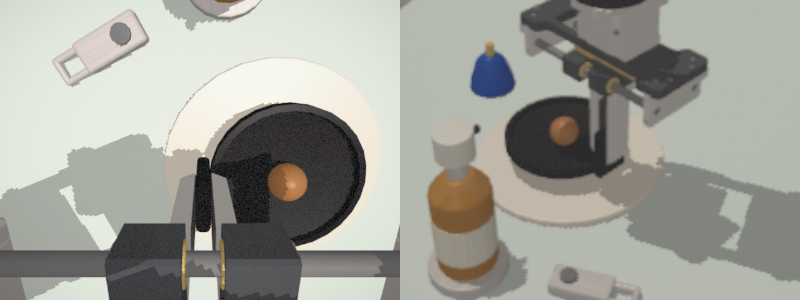

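The dish is off the coaster. It looks level, the bead is central, and the force of −1.5 N matches its weight.

```bash
python3 -m handwheel '[{"fingers":-1,"x":0,"y":-0.001,"z":0,"spin":0},{"fingers":-1,"x":0,"y":-0.003,"z":0,"spin":0},{"fingers":-1,"x":0,"y":-0.006,"z":0,"spin":0},{"fingers":-1,"x":0,"y":-0.010,"z":0,"spin":0},{"fingers":-1,"x":0,"y":-0.015,"z":0,"spin":0},{"fingers":-1,"x":0,"y":-0.020,"z":0,"spin":0},{"fingers":-1,"x":0,"y":-0.025,"z":0,"spin":0},{"fingers":-1,"x":0,"y":-0.030,"z":0,"spin":0},{"fingers":-1,"x":0,"y":-0.034,"z":0,"spin":0},{"fingers":-1,"x":0,"y":-0.037,"z":0,"spin":0}]' && python3 -m handwheel '[{"fingers":-1,"x":0,"y":-0.004,"z":0,"spin":0},{"fingers":-1,"x":0,"y":-0.009,"z":0,"spin":0},{"fingers":-1,"x":0,"y":-0.014,"z":0,"spin":0},{"fingers":-1,"x":0,"y":-0.019,"z":0,"spin":0},{"fingers":-1,"x":0,"y":-0.024,"z":0,"spin":0},{"fingers":-1,"x":0,"y":-0.028,"z":0,"spin":0},{"fingers":-1,"x":0,"y":-0.031,"z":0,"spin":0},{"fingers":-1,"x":0,"y":-0.033,"z":0,"spin":0},{"fingers":-1,"x":0,"y":-0.033,"z":0,"spin":0},{"fingers":-1,"x":0,"y":-0.033,"z":0,"spin":0}]'; cat > chk.py <<'E'
from h import *
from station import cams
import sys
np.set_printoptions(precision=4,suppress=True)
go(.528,.052,.135)
p,d=cams.camera("wrist");c=cams.get_calibration("wrist");P=cloud(c,d);np.savez(f"pics/w{sys.argv[1]}.npz",p=p,d=d,**c)
hsv=cv2.cvtColor(p,cv2.COLOR_RGB2HSV).astype(int)
zt=float(sys.argv[2]) # dish underside z
mb=(hsv[...,0]<18)&(hsv[...,1]>100)&(hsv[...,2]>40)&(P[...,2]>zt)&(P[...,2]<zt+.06)
b=max(blobs(mb),key=lambda t:t[1][4]);print("bead",b[1],ray(c,*b[2],zt+.0215)[:2])
md=((hsv[...,2]<75)&(P[...,2]>zt-.01)&(P[...,2]<zt+.035)).astype(np.uint8)
x0,y0,w,h=b[1][:4];md[y0:y0+h,x0:x0+w]=1
k=max(blobs(md),key=lambda t:t[1][4]);h=cv2.convexHull(np.argwhere(k[0])[:,::-1].astype(np.int32))[:,0];print("hull box",k[1])
bx=b[2][0];h=h[(h[:,0]>bx)&(h[:,1]<350)]
Q=np.array([ray(c,*q,zt+.022)[:2] for q in h]);A=np.c_[2*Q,np.ones(len(Q))];s=np.linalg.lstsq(A,(Q**2).sum(1),rcond=None)[0];print("dish rim",s[:2],"r",np.sqrt(s[2]+s[0]**2+s[1]**2))
# tilt: plane through depth points near the rim
q=P[(np.hypot(P[...,0]-s[0],P[...,1]-s[1])>.058)&(np.hypot(P[...,0]-s[0],P[...,1]-s[1])<.0615)&k[0]]
q=q[np.abs(q[:,2]-np.median(q[:,2]))<.006]
B=np.linalg.lstsq(np.c_[q[:,:2]-s[:2],np.ones(len(q))],q[:,2],rcond=None)[0];print("rim plane slope deg",np.degrees(B[:2]),"z",B[2],len(q))
E
python3 chk.py 6 .088
```

```text
time_s: 10.45
ee_pos: [0.5276, 0.0515, 0.1019]
eef_rot: [-1.571, -0.0, -0.39]
force: [-0.8, -0.0, -1.2]
grip_width: 0.01
time_s: 11.45
ee_pos: [0.5275, 0.0515, 0.1343]
eef_rot: [-1.571, 0.0, -0.39]
force: [0.8, -0.0, -1.2]
grip_width: 0.0095
t 11.45 p [0.5275 0.0515 0.1343] yaw -22.36 rp [-90.01   0.01] F [ 0.83 -0.04 -1.22] w 0.0095
tool shift [ 0.0003 -0.0007  0.0007] spin None
bead [ 428  261   64   62 3053] [0.5899 0.0247]
hull box [  315   164   271   230 40601]
dish rim [0.5888 0.0253] r 0.06230075396860919
rim plane slope deg [0.1207 0.084 ] z 0.11031545117642495 3715
```

Lifted level, with the bead about 1 mm off the middle. Now I'll turn about the dish axis in 16° steps. Reference values are jaw yaw −22.4, tab at 157.6°, line at about −107°, so the turn is about 95°.

```bash
python3 -m handwheel '[{"fingers":-1,"x":0,"y":0,"z":-0.0006,"spin":-0.5},{"fingers":-1,"x":0,"y":0,"z":-0.0017,"spin":-1.5},{"fingers":-1,"x":0.0001,"y":0,"z":-0.0035,"spin":-3},{"fingers":-1,"x":0.0003,"y":0,"z":-0.0058,"spin":-5},{"fingers":-1,"x":0.0006,"y":0,"z":-0.0087,"spin":-7.5},{"fingers":-1,"x":0.001,"y":0,"z":-0.0116,"spin":-10},{"fingers":-1,"x":0.0016,"y":0,"z":-0.0145,"spin":-12.5},{"fingers":-1,"x":0.0021,"y":0,"z":-0.0167,"spin":-14.5},{"fingers":-1,"x":0.0024,"y":0,"z":-0.0179,"spin":-15.5},{"fingers":-1,"x":0.0026,"y":0,"z":-0.0184,"spin":-16}]'; python3 chk.py 7 .088
```

```text
time_s: 12.5
ee_pos: [0.5229, 0.0334, 0.1345]
eef_rot: [-1.571, -0.0, -0.11]
force: [0.1, 0.3, -0.4]
grip_width: 0.0096
t 12.5 p [0.5229 0.0334 0.1345] yaw -6.32 rp [-90.  -0.] F [ 0.07  0.34 -0.38] w 0.0096
tool shift [ 0.003  -0.0005  0.0191] spin None
bead [ 428  261   64   62 3063] [0.5903 0.0247]
hull box [  315   164   271   230 40613]
dish rim [0.5885 0.0247] r 0.06298252604253433
rim plane slope deg [-0.1539  0.027 ] z 0.11039089094302457 3975
```

Turned 16° about its axis, with the bead still in place. I'll continue the same way.

```bash
python3 -m handwheel '[{"fingers":-1,"x":0,"y":0,"z":-0.0006,"spin":-0.5},{"fingers":-1,"x":0,"y":0,"z":-0.0017,"spin":-1.5},{"fingers":-1,"x":0.0001,"y":0,"z":-0.0035,"spin":-3},{"fingers":-1,"x":0.0003,"y":0,"z":-0.0058,"spin":-5},{"fingers":-1,"x":0.0006,"y":0,"z":-0.0087,"spin":-7.5},{"fingers":-1,"x":0.001,"y":0,"z":-0.0116,"spin":-10},{"fingers":-1,"x":0.0016,"y":0,"z":-0.0145,"spin":-12.5},{"fingers":-1,"x":0.0021,"y":0,"z":-0.0167,"spin":-14.5},{"fingers":-1,"x":0.0024,"y":0,"z":-0.0179,"spin":-15.5},{"fingers":-1,"x":0.0026,"y":0,"z":-0.0184,"spin":-16}]' && python3 -m handwheel '[{"fingers":-1,"x":0,"y":0,"z":-0.0006,"spin":-0.5},{"fingers":-1,"x":0,"y":0,"z":-0.0017,"spin":-1.5},{"fingers":-1,"x":0.0001,"y":0,"z":-0.0035,"spin":-3},{"fingers":-1,"x":0.0003,"y":0,"z":-0.0058,"spin":-5},{"fingers":-1,"x":0.0006,"y":0,"z":-0.0087,"spin":-7.5},{"fingers":-1,"x":0.001,"y":0,"z":-0.0116,"spin":-10},{"fingers":-1,"x":0.0016,"y":0,"z":-0.0145,"spin":-12.5},{"fingers":-1,"x":0.0021,"y":0,"z":-0.0167,"spin":-14.5},{"fingers":-1,"x":0.0024,"y":0,"z":-0.0179,"spin":-15.5},{"fingers":-1,"x":0.0026,"y":0,"z":-0.0184,"spin":-16}]' && python3 -m handwheel '[{"fingers":-1,"x":0,"y":0,"z":-0.0006,"spin":-0.5},{"fingers":-1,"x":0,"y":0,"z":-0.0017,"spin":-1.5},{"fingers":-1,"x":0.0001,"y":0,"z":-0.0035,"spin":-3},{"fingers":-1,"x":0.0003,"y":0,"z":-0.0058,"spin":-5},{"fingers":-1,"x":0.0006,"y":0,"z":-0.0087,"spin":-7.5},{"fingers":-1,"x":0.001,"y":0,"z":-0.0116,"spin":-10},{"fingers":-1,"x":0.0016,"y":0,"z":-0.0145,"spin":-12.5},{"fingers":-1,"x":0.0021,"y":0,"z":-0.0167,"spin":-14.5},{"fingers":-1,"x":0.0024,"y":0,"z":-0.0179,"spin":-15.5},{"fingers":-1,"x":0.0026,"y":0,"z":-0.0184,"spin":-16}]'; python3 chk.py 8 .088
```

```text
time_s: 13.55
ee_pos: [0.5235, 0.0148, 0.1344]
eef_rot: [-1.571, 0.0, 0.169]
force: [0.5, 0.8, -0.8]
grip_width: 0.0095
time_s: 14.55
ee_pos: [0.5292, -0.0029, 0.1344]
eef_rot: [-1.571, 0.0, 0.448]
force: [0.2, 0.2, -1.7]
grip_width: 0.01
time_s: 15.55
ee_pos: [0.5395, -0.0183, 0.1344]
eef_rot: [-1.571, 0.0, 0.727]
force: [0.7, -0.4, -1.2]
grip_width: 0.0098
t 15.55 p [ 0.5395 -0.0183  0.1344] yaw 41.68 rp [-90.   0.] F [ 0.72 -0.39 -1.21] w 0.0098
tool shift [ 0.0382 -0.0006  0.0602] spin None
bead [ 428  261   64   61 3040] [0.5908 0.0258]
hull box [  315   164   271   230 40593]
dish rim [0.5898 0.0246] r 0.0627641410270754
rim plane slope deg [-0.03    0.1647] z 0.11049087857980643 3769
```

Remaining: 73 − 41.7 ≈ 31.4°.

```bash
python3 -m handwheel '[{"fingers":-1,"x":0,"y":0,"z":-0.0006,"spin":-0.5},{"fingers":-1,"x":0,"y":0,"z":-0.0017,"spin":-1.5},{"fingers":-1,"x":0.0001,"y":0,"z":-0.0035,"spin":-3},{"fingers":-1,"x":0.0003,"y":0,"z":-0.0058,"spin":-5},{"fingers":-1,"x":0.0006,"y":0,"z":-0.0087,"spin":-7.5},{"fingers":-1,"x":0.001,"y":0,"z":-0.0116,"spin":-10},{"fingers":-1,"x":0.0016,"y":0,"z":-0.0145,"spin":-12.5},{"fingers":-1,"x":0.0021,"y":0,"z":-0.0167,"spin":-14.5},{"fingers":-1,"x":0.0024,"y":0,"z":-0.0179,"spin":-15.5},{"fingers":-1,"x":0.0026,"y":0,"z":-0.0184,"spin":-16}]' && python3 -m handwheel '[{"fingers":-1,"x":0,"y":0,"z":-0.0006,"spin":-0.5},{"fingers":-1,"x":0,"y":0,"z":-0.0017,"spin":-1.5},{"fingers":-1,"x":0.0001,"y":0,"z":-0.0035,"spin":-3},{"fingers":-1,"x":0.0003,"y":0,"z":-0.0058,"spin":-5},{"fingers":-1,"x":0.0006,"y":0,"z":-0.0087,"spin":-7.5},{"fingers":-1,"x":0.001,"y":0,"z":-0.0116,"spin":-10},{"fingers":-1,"x":0.0016,"y":0,"z":-0.0143,"spin":-12.3},{"fingers":-1,"x":0.0021,"y":0,"z":-0.0164,"spin":-14.2},{"fingers":-1,"x":0.0023,"y":0,"z":-0.0175,"spin":-15.2},{"fingers":-1,"x":0.0024,"y":0,"z":-0.0178,"spin":-15.4}]'; python3 chk.py 9 .088; python3 - <<'E'
from h import *
from station import cams
g=lambda a:(np.clip((a[:,:,::-1]/255.)**.6*255,0,255)).astype(np.uint8)
p=np.load("pics/w9.npz")['p'];s,_=cams.camera("side");t,_=cams.camera("top")
np.savez("pics/top9.npz",p=t,**cams.get_calibration("top"))
cv2.imwrite("pics/c9.png",np.vstack([np.hstack([cv2.resize(g(p),(400,300)),cv2.resize(g(s)[200:410,140:420],(400,300))]),cv2.resize(g(t)[160:340,140:380],(400,300)).repeat(1,1) if 0 else np.hstack([cv2.resize(g(t)[160:340,140:380],(400,300)),np.zeros((300,400,3),np.uint8)])]))
E
```

```text
time_s: 16.6
ee_pos: [0.5537, -0.0303, 0.1344]
eef_rot: [-1.571, 0.0, 1.007]
force: [0.0, 0.1, -1.8]
grip_width: 0.0094
time_s: 17.6
ee_pos: [0.57, -0.0378, 0.1344]
eef_rot: [-1.571, 0.0, 1.275]
force: [-0.6, -0.4, -1.6]
grip_width: 0.0099
t 17.6 p [ 0.57   -0.0378  0.1344] yaw 73.07 rp [-90.   0.] F [-0.62 -0.42 -1.62] w 0.0099
tool shift [ 0.0737 -0.0006  0.0664] spin None
bead [ 428  261   64   61 3032] [0.5908 0.0264]
hull box [  335   164   251   230 40327]
dish rim [0.5904 0.0252] r 0.06256470870978012
rim plane slope deg [-0.0616  0.0431] z 0.11063204721013281 3660
```

View pics/c9.png

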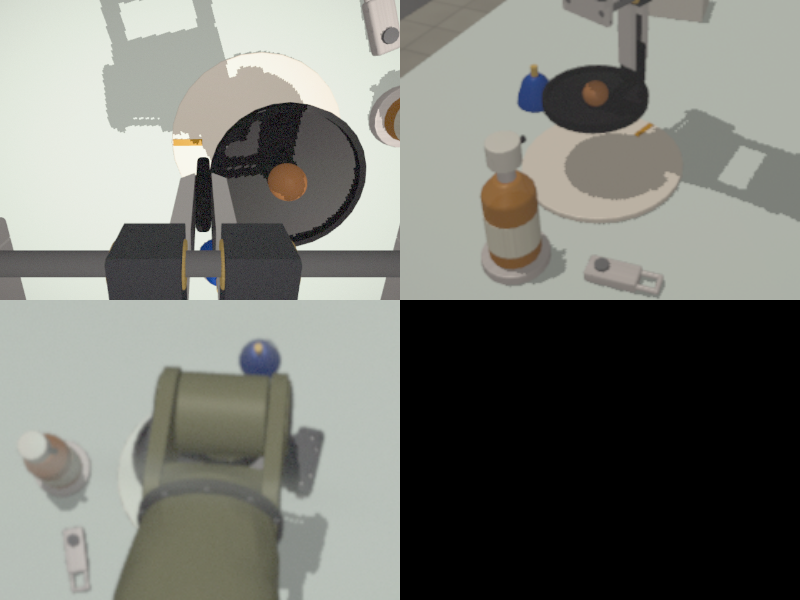

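The wrist view shows the brass line (173–203, 142) parallel to the jaw axis, on the tab's side. The bead is in the middle, the cap is up, and the bell and clip are undisturbed.

```bash
python3 -c "
from station import get_obs,workorder
import numpy as np
o=get_obs();print(o['time_s'],np.abs(o['joint_vel']).max(),o['grip_width']);print(workorder.hand_in())"
```

```text
17.75 0.0018248150467849598 0.009839386668461942
the job is handed in; nothing more can be done
None
```

I pressed the cap, lifted and turned the dish, and handed the job in at 17.75 s with the dish still held in the air. The hand-in gives no verdict.

- **Cap:** I pressed it until it bottomed out, at 28.6 N and about 8 mm down by fingertip height. The first press reached only about 6 mm, so I pressed further. It looked fully up in the last side view; I did not measure it.
- **Dish:** I gripped the tab at 50 N, lifted it 80 mm straight up, then turned it 95° anticlockwise about the dish axis.
- **Last checks:**
  - The rim tilt measured under 0.2°.
  - The bead was about 1–2 mm from the dish's middle.
  - The dish was about 7 mm from the coaster's centre, against the 35 mm allowed.
  - The tab was parallel to the brass line, to about 2° by my estimate.
  - The arm was at rest.
- **Bell and clip:** they looked undisturbed in the last pictures, judged by eye only.

No check failed. My estimates of the coaster and dish centres differed by 3–6 mm, partly because the dish was not exactly centred on it.

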